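Top up the sprung tin dispenser on the chocolate counter

TASK

Take the gold tin that stands on the marble counter, set it down gently and upright on top of the gold tin already in the dark sprung dispenser, and then press it down into the well until its top is level with the brass rim or just below it. The dispenser's platform sinks under the push and stays where it is left; leave the tin there, lying flat.

Things in the scene. Friction and masses are not known exactly. Their poses are not given: they have to be found in the camera images.
- gold_tin_center (a point): Centre (half-way up) of the loose gold tin to be moved: a closed upright cylinder, 56 mm in diameter, 40 mm high, about 0.16 kg, gold body and gold lid with a cream band low on its side. It stands on the counter (work surface, z = 0) among a blue and a green tin of the same size, which trade places from start to start. z axis along the tin, up.
- dispenser_mouth (a point): Centre of the dispenser's open mouth, at the height of its brass rim, 140 mm above the counter. The dispenser is a fixed dark box with a square well: 76 mm by 76 mm inside, walls 10 mm thick (96 mm outside; about 100 mm over the rim, 112 mm over the foot), with a 28 mm wide viewing slot in the front and back wall. x and y lie along the well's sides, z up. Its place and yaw vary.
- pile_tin_center (a point): Centre (half-way up) of the gold tin already in the dispenser, same size as the loose one (56 mm diameter, 40 mm high). It stands loose on the platform in the well; at the start its top is 1 mm below the rim, so a tin set on it stands about 39 mm proud of the rim.
- platform (a joint): Travel of the sprung platform in the well, m: 0 = highest (the start), growing as it sinks, 0.045 = bottom stop, where the top of the second tin lies 6 mm below the rim. A spring pushes it up and a friction brake in its guide holds it: the weight of two tins alone does not sink it, a push of about 2 to 7 N (growing with depth) does, and it stays where it is left, with no noticeable rebound.

How it is judged:
By the outcome, as a careful person would: the job done as asked, in the order asked, and still so for the second after the job is handed in, with the robot touching nothing.
It also fails if it takes over 48 s, if anything falls off the work surface, if the arm or the gripper's body presses on something with over 40 N, if the wrist force passes 120 N, or if a joint passes its speed limit or range.

ROBOT

A 6-joint arm with a two-finger parallel gripper is mounted at the origin on the work surface. World frame = base frame: x ahead of the robot, y to its left, z up, the work surface at z = 0. Lengths are in m, angles in degrees, forces in N, time in s.
With the tool pointing down it reaches from about 0.375 to 0.75 m from the base axis. Payload 9 kg.
Tool frame: the origin (TCP) lies midway between the tips of the shut fingers; the grasp point (between the pads) lies 19 mm behind it; z points along the fingers, y is the line along which they close (so a half turn about z gives the same grasp; the last joint's range is limited). The gripper opens to 85 mm and grips with 20 to 120 N. Pads are 22 mm wide; open, the fingers measure 114 mm over their backs; the gripper's body (76 mm by 85 mm) begins 54 mm behind the grasp point. The pads swing forward as they close: fully open they stand 13 mm farther back than shut.
Start: joints at [-83.463, 5.964, 5.575, 89.605, 0, 77.527], TCP at [0.195, -0.567, 0.231] pointing down, gripper open.
Joint ranges: [-171.21, 171.21], [-48.23, 106.86], [-62.78, 66.21], [-105.2, 120.99], [-86.42, 89.51], [-180, 180]. Speed limits (degrees/s): [127.2, 127.2, 147.25, 180, 180, 180].

INTERFACE

Orientations are given as [roll, pitch, yaw] about the fixed x, y, z axes, in that order (R = Rz(yaw) Ry(pitch) Rx(roll)).
In Python, from bench import bot gives the robot as it stands. The module is installed in compiled form; this text tells all that it offers.
- The arm moves only by the tool servo_tool, never from a script. Its arguments are lists of equal length, an entry for each row: "offset": the shift along the world's x, y, z normalised to -1 to 1, where 1 is 0.02 m, a list of three; "roll": the turn about the world's z normalised to -1 to 1, where 1 is 5 degrees; "hand": the gripper's target within -1 to 1 (fully open at 1, half-way at 0, shut at -1). A call has 1 to 5 rows; each row shifts and turns the commanded pose from where the row before left it; what a row does not reach is not made up. A row lasts 1/10 s, in which the tool goes at most 50 mm and 8.59 degrees, less where a joint would pass 70% of its speed; a pose out of reach is approached as far as the arm can. A call with a number of a shift or a turn outside -1 to 1 is refused whole. A call with a gripper value outside its range is refused whole. The fingers move at their own pace and stop on an object; "force" is the grip in N (left out, the last holds). Time passes only in rows, so rows that do not move let the fingers close. It gives the time, the measured TCP pose, the force, the opening and the grip force at its end, in the units of the state.
- bot.state(): the state, without advancing time (a new reading comes with each control period).
- bot.get_image(name): name is "scene" or "top" or "wrist"; returns a dict with "frame" (420x560x3 uint8, red, green, blue), "intrinsics" (3x3 intrinsics, pixels), "R" (3x3) and "t" (3): a world point X has camera coordinates R X + t; the wrist camera has in their place "tool_from_camera" (4x4, takes a point from camera to tool coordinates, whose origin is the TCP and whose axes are the flange's). Camera axes: x right, y down, z forward; pixel columns grow to the right and rows downward; lengths in m; the calibration is good to about 2 mm. A picture is of the moment at which its call begins: read the wrist's pose just before it. There is no depth.
- bot.close_job(): hands the job in; it is judged then, once.
The state is a dict: "time": time; "q": joint angles; "joint_vel": joint speeds; "tau": joint torques, N m; "tool_pos": TCP position; "tcp_rot": TCP orientation; "wrist_force": force on the tool from outside, world axes, zero at the start; "moment": the same for the moment, N m; "width": finger opening in m; "grip_force": force on a finger pad.
Only numpy, scipy, OpenCV 4.12 (cv2) and the standard library are available. Lean on these libraries where they do the work, as an engineer would, in place of code of your own. Each camera call takes 0.05 s, during which the arm holds its last target. There are 200 camera calls.

## Working session

There is one attempt and no reset: what is moved stays moved. The work goes in short steps, Python scripts to look and compute and a tool call to move; the robot and the scene stay as the last step left them, time stands still between calls to the robot, and variables do not carry over. Pictures are saved under pics/ and viewed, at most 10 in all, crops included, and the job is handed in when it is done.

Besides the shell and the picture viewer there is one more tool, called after "Call:" in YAML: its name, and indented under it one key for each argument. servo_tool: Moves the arm, as the interface text tells. Scaled input: -1 to 1 covers 0.02 m each way for a shift and 5 degrees each way for a turn. Its arguments: {"type":"object","properties":{"offset":{"type":"array"},"roll":{"type":"array"},"hand":{"type":"array"},"force":{"type":"number"}},"required":["offset","roll","hand"]}

```bash
mkdir -p pics
python3 - <<'E'
from bench import bot
import cv2,numpy as np,pickle
d={}
for n in("scene","top"):
    d[n]=bot.get_image(n); cv2.imwrite(f"pics/{n}0.png",d[n]["frame"][:,:,::-1])
    print(n,d[n]["intrinsics"].tolist(),(-d[n]["R"].T@d[n]["t"]).round(3),d[n]["R"].round(2).tolist())
pickle.dump(d,open("d.pkl","wb"))
s=bot.state();print({k:np.round(v,3).tolist() for k,v in s.items()})
E
```

```text
scene [[418.8141710089064, 0.0, 278.2502693493861], [0.0, 418.8141710089064, 208.53823330066768], [0.0, 0.0, 1.0]] [ 0.835 -0.333  0.582] [[0.79, 0.61, 0.01], [0.44, -0.55, -0.71], [-0.43, 0.56, -0.71]]
top [[449.18561738113135, 0.0, 270.76242020603866], [0.0, 449.18561738113135, 205.52477767774016], [0.0, 0.0, 1.0]] [0.491 0.049 0.824] [[-0.02, -1.0, -0.01], [-1.0, 0.02, -0.05], [0.05, 0.0, -1.0]]
{'time': 0.1, 'q': [-83.464, 5.995, 5.533, 89.604, -0.0, 77.527], 'joint_vel': [-0.013, 0.007, 0.1, -0.017, 0.021, -0.081], 'tau': [0.007, -55.821, 50.472, 0.013, -0.0, -0.0], 'tool_pos': [0.195, -0.567, 0.231], 'tcp_rot': [-179.935, -0.014, 19.009], 'wrist_force': [0.668, -0.533, 0.169], 'moment': [-0.003, -0.023, 0.0], 'grip_force': 0.0, 'width': 0.085}
```

View pics/scene0.png

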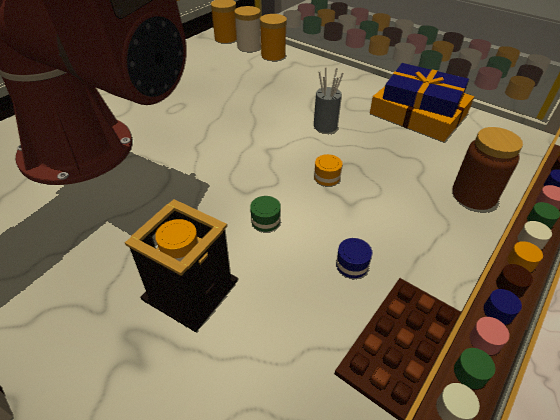

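View pics/top0.png

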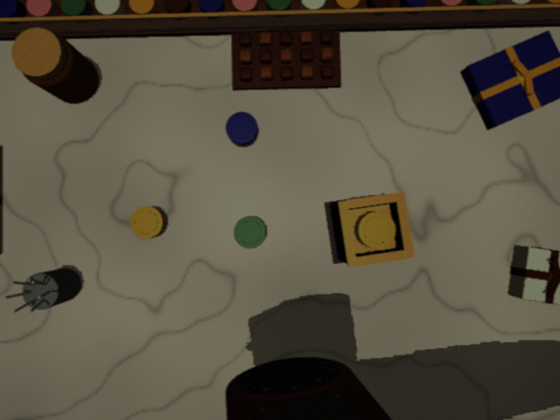

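The scene view shows the loose gold tin at about (328,163), green at (265,208), blue at (354,250), and the dispenser with its pile tin at (176,236). In the top view, gold is at (148,222), the rim spans (338–413, 194–266), and the pile tin is at (376,230).

```bash
cat > h.py <<'E'
import numpy as np,cv2
def ray(im,uv,z):
    K,R,t=im["intrinsics"],np.array(im["R"]),np.array(im["t"])
    c=-R.T@t; d=R.T@np.linalg.solve(K,[uv[0],uv[1],1.]); return (c+d*(z-c[2])/d[2])
def gold(f):
    h=cv2.cvtColor(f,cv2.COLOR_RGB2HSV); return cv2.inRange(h,(12,110,60),(32,255,255))
def blobs(m,amin=150):
    n,l,s,c=cv2.connectedComponentsWithStats(m); return [(i,s[i].tolist(),c[i].round(1)) for i in range(1,n) if s[i][4]>amin],l
E
python3 - <<'E'
import pickle; from h import *
d=pickle.load(open("d.pkl","rb"))
for n in d:
    m=gold(d[n]["frame"]); B,l=blobs(m)
    for i,s,c in B:
        if s[1]<110: continue
        print(n,s,c,"z.04",ray(d[n],c,.04).round(4),"z.139",ray(d[n],c,.139).round(4))
        if s[2]>60:
            cn=max(cv2.findContours((l==i).astype(np.uint8),cv2.RETR_EXTERNAL,cv2.CHAIN_APPROX_NONE)[0],key=cv2.contourArea)
            P=np.array([ray(d[n],p[0],.14)[:2]*1000 for p in cn],np.float32); print(" rim",cv2.minAreaRect(P))
E
```

```text
scene [476, 127, 47, 32, 1133] [499.  142.3] z.04 [0.7598 0.5632 0.04  ] z.139 [0.7735 0.3995 0.139 ]
scene [404, 126, 156, 294, 4908] [494.7 287. ] z.04 [0.8747 0.1717 0.04  ] z.139 [0.8674 0.0795 0.139 ]
 rim ((881.01904296875, 192.2101287841797), (658.6231079101562, 70.55899810791016), 89.88903045654297)
scene [315, 154, 28, 26, 585] [327.9 166.1] z.04 [0.5098 0.2601 0.04  ] z.139 [0.5692 0.1518 0.139 ]
scene [125, 199, 102, 76, 3668] [176.1 236.8] z.04 [ 0.4101 -0.0624  0.04  ] z.139 [ 0.4877 -0.1118  0.139 ]
 rim ((484.479736328125, -107.54856872558594), (105.63552856445312, 105.02287292480469), 6.974576473236084)
scene [500, 262, 60, 158, 1032] [530.1 347.4] z.04 [0.9456 0.1007 0.04  ] z.139 [0.9254 0.0215 0.139 ]
top [338, 192, 77, 75, 4023] [374.7 228.7] z.04 [ 0.4816 -0.1271  0.04  ] z.139 [ 0.4827 -0.1049  0.139 ]
 rim ((482.60736083984375, -106.33598327636719), (103.00186157226562, 102.9102783203125), 7.037223815917969)
top [130, 206, 33, 33, 866] [146.1 222. ] z.04 [0.5021 0.2714 0.04  ] z.139 [0.5006 0.2433 0.139 ]
```

Call:
servo_tool:
  offset:
    - [1,1,0]
    - [1,1,0]
    - [1,1,0]
    - [1,1,0]
    - [1,1,0]
  roll: [1,1,1,1,1]
  hand: [1,1,1,1,1]

```text
time: 0.6
tool_pos: [0.2961, -0.4662, 0.2309]
tcp_rot: [-180.0, -0.0, 44.2]
wrist_force: [-0.5, -1.2, 0.4]
width: 0.0856
grip_force: 0.0
```

Call:
servo_tool:
  offset:
    - [1,1,0]
    - [1,1,0]
    - [1,1,0]
    - [1,1,0]
    - [1,1,0]
  roll: [1,1,1,1,1]
  hand: [1,1,1,1,1]

```text
time: 1.1
tool_pos: [0.3961, -0.3662, 0.231]
tcp_rot: [-180.0, -0.0, 69.2]
wrist_force: [-0.2, -0.2, 0.2]
width: 0.0855
grip_force: 0.0
```

Call:
servo_tool:
  offset:
    - [1,1,0]
    - [1,1,0]
    - [1,1,0]
    - [1,1,0]
    - [0.4,1,0]
  roll: [1,1,1,1,1]
  hand: [1,1,1,1,1]

```text
time: 1.6
tool_pos: [0.4845, -0.2661, 0.2307]
tcp_rot: [-180.0, -0.0, 94.3]
wrist_force: [-0.3, 0.5, 0.1]
width: 0.0853
grip_force: 0.0
```

Call:
servo_tool:
  offset:
    - [0,1,0.5]
    - [0,1,0.5]
    - [0,1,0]
    - [0,1,0]
    - [0,1,0]
  roll: [0.6,0,0,0,0]
  hand: [1,1,1,1,1]

```text
time: 2.1
tool_pos: [0.4831, -0.1663, 0.2527]
tcp_rot: [179.9, 0.1, 96.9]
wrist_force: [-0.4, 0.7, 0.3]
width: 0.0849
grip_force: 0.0
```

Call:
servo_tool:
  offset:
    - [0,1,0]
    - [0,1,0]
    - [0,1,0]
    - [0,0,0]
  roll: [0,0,0,0]
  hand: [1,1,1,1]

```text
time: 2.5
tool_pos: [0.4831, -0.1054, 0.2527]
tcp_rot: [179.9, 0.0, 97.0]
wrist_force: [-0.2, -0.8, 0.5]
width: 0.0857
grip_force: 0.0
```

```bash
cat >> h.py <<'E'
from scipy.spatial.transform import Rotation as Ro
def wrist(name):
    from bench import bot
    s=bot.state(); im=bot.get_image("wrist"); T=np.eye(4); T[:3,:3]=Ro.from_euler("xyz",s["tcp_rot"],degrees=True).as_matrix(); T[:3,3]=s["tool_pos"]
    W=T@np.array(im["tool_from_camera"]); im["R"]=W[:3,:3].T; im["t"]=-W[:3,:3].T@W[:3,3]
    cv2.imwrite(f"pics/{name}.png",im["frame"][:,:,::-1]); print(s["time"],np.round(s["tool_pos"],4),np.round(s["tcp_rot"],2),"cam",W[:3,3].round(3),np.round(s["wrist_force"],1))
    import pickle; pickle.dump(im,open(name+".pkl","wb"))
    return im
E
python3 -c "
from h import *
im=wrist('w1')
for i,s,c in blobs(gold(im['frame']))[0]: print(s,c,ray(im,c,.139).round(4),ray(im,c,.04).round(4))"
```

```text
2.5 [ 0.4831 -0.1054  0.2527] [1.7992e+02 3.0000e-02 9.7000e+01] cam [ 0.476 -0.041  0.395] [-0.2 -0.8  0.5]
[205, 135, 152, 144, 17496] [280.8 202.1] [ 0.4833 -0.1007  0.139 ] [ 0.4861 -0.1237  0.04  ]
```

View pics/w1.png

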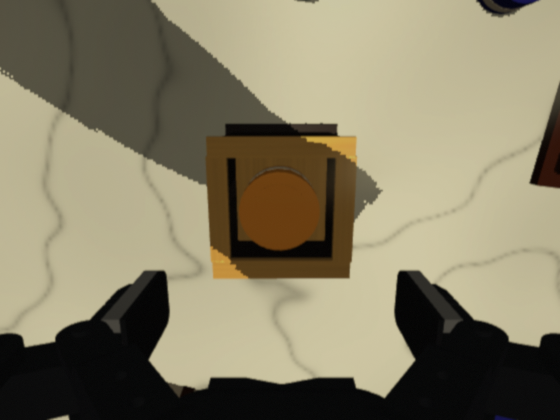

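The wrist view shows the rim spanning about (206–356, 135–278). The pile tin's lid is centred near (280,210) with a radius of about 41 px, and the tin sits close to centre in the well.

Run:
```python
import pickle; from h import *
im=pickle.load(open("w1.pkl","rb"))
for p,z in [((206,136),.14),((356,136),.14),((351,278),.14),((213,278),.14),((280,210.5),.139),((238,210),.139),((321,210),.139),((280,251.5),.139)]: print(p,ray(im,p,z).round(4))
```

```text
(206, 136) [ 0.4286 -0.0618  0.14  ]
(356, 136) [ 0.5273 -0.0497  0.14  ]
(351, 278) [ 0.5413 -0.1509  0.14  ]
(213, 278) [ 0.4409 -0.1632  0.14  ]
(280, 210.5) [ 0.4835 -0.1068  0.139 ]
(238, 210) [ 0.4542 -0.11    0.139 ]
(321, 210) [ 0.5119 -0.1029  0.139 ]
(280, 251.5) [ 0.4872 -0.1371  0.139 ]
```

Call:
servo_tool:
  offset:
    - [0.1,1,0]
    - [0.1,1,0]
    - [0.1,1,0]
    - [0.1,1,0]
    - [0.1,1,0]
  roll: [0,0,0,0,0]
  hand: [1,1,1,1,1]

```text
time: 3.05
tool_pos: [0.4934, -0.0074, 0.2519]
tcp_rot: [180.0, 0.0, 96.9]
wrist_force: [-0.6, -0.4, 0.0]
width: 0.0858
grip_force: 0.0
```

Call:
servo_tool:
  offset:
    - [0.1,1,0]
    - [0.1,1,0]
    - [0.1,1,0]
    - [0.1,1,0]
    - [0.1,1,0]
  roll: [0,0,0,0,0]
  hand: [1,1,1,1,1]

```text
time: 3.55
tool_pos: [0.5036, 0.0926, 0.2519]
tcp_rot: [180.0, 0.0, 96.9]
wrist_force: [-0.1, 0.2, -0.2]
width: 0.0854
grip_force: 0.0
```

Call:
servo_tool:
  offset:
    - [0,1,-0.5]
    - [0,1,-0.5]
    - [0,1,-1]
    - [0,1,-1]
    - [0,0,0]
  roll: [0,0,0,0,0]
  hand: [1,1,1,1,1]

```text
time: 4.05
tool_pos: [0.5021, 0.1735, 0.1889]
tcp_rot: [-179.8, -0.0, 97.0]
wrist_force: [-0.1, -0.7, -0.4]
width: 0.0855
grip_force: 0.0
```

```bash
python3 -c "
from h import *
im=wrist('w2')
for i,s,c in blobs(gold(im['frame']))[0]: print(s,c,ray(im,c,.04).round(4))"
```

```text
4.05 [0.5021 0.1735 0.1889] [-1.7979e+02 -2.0000e-02  9.7020e+01] cam [0.496 0.238 0.332] [-0.1 -0.7 -0.4]
[262, 24, 78, 85, 5205] [300.4  65.9] [0.5043 0.2721 0.04  ]
```

View pics/w2.png

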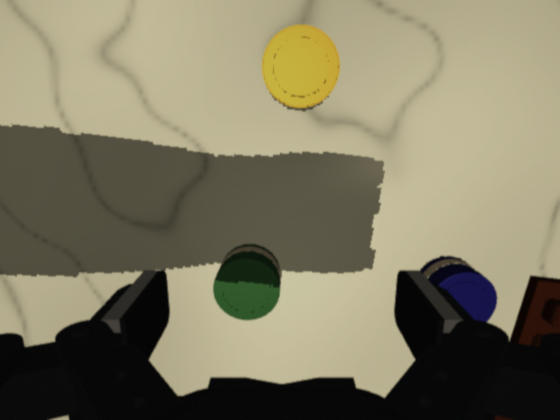

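The lid of the gold tin is centred at about (301,64), which puts the tin at roughly (0.504, 0.273). That agrees with the top camera.

Call:
servo_tool:
  offset:
    - [0.1,1,0]
    - [0,1,-0.5]
    - [0,1,-1]
    - [0,1,-1]
    - [0,1,-1]
  roll: [0,0,0,0,0]
  hand: [1,1,1,1,1]

```text
time: 4.6
tool_pos: [0.5068, 0.2722, 0.1224]
tcp_rot: [179.9, 0.0, 96.9]
wrist_force: [0.5, -0.1, 0.5]
width: 0.0852
grip_force: 0.0
```

Call:
servo_tool:
  offset:
    - [0,0,-1]
    - [0,0,-0.5]
    - [0,0,0]
  roll: [0,0,0]
  hand: [1,1,1]

```text
time: 4.9
tool_pos: [0.5054, 0.2715, 0.0909]
tcp_rot: [-179.9, 0.0, 96.9]
wrist_force: [0.1, 0.2, -0.3]
width: 0.0852
grip_force: 0.0
```

Call:
servo_tool:
  offset:
    - [-0.05,0.07,-1]
    - [0,0,-1]
    - [0,0,-1]
    - [0,0,-1]
    - [0,0,0]
  roll: [0,0,0,0,0]
  hand: [1,1,1,1,1]

```text
time: 5.4
tool_pos: [0.5038, 0.2729, 0.0103]
tcp_rot: [-179.9, 0.0, 96.9]
wrist_force: [-0.6, -0.8, 0.3]
width: 0.0855
grip_force: 0.0
```

Call:
servo_tool:
  offset:
    - [0,0,0]
    - [0,0,0]
    - [0,0,0]
    - [0,0,0]
    - [0,0,0]
  roll: [0,0,0,0,0]
  hand: [0,-0.3,-0.6,-1,-1]
  force: 30

```text
time: 5.9
tool_pos: [0.5059, 0.2742, 0.0136]
tcp_rot: [179.8, 0.0, 97.0]
wrist_force: [-1.5, -1.5, 6.9]
width: 0.0552
grip_force: 31.3
```

Call:
servo_tool:
  offset:
    - [0,0,0]
    - [0,0,0]
    - [0,0,0]
  roll: [0,0,0]
  hand: [-1,-1,-1]

```text
time: 6.2
tool_pos: [0.5059, 0.2742, 0.0136]
tcp_rot: [179.8, 0.0, 97.0]
wrist_force: [-1.1, -1.6, 6.7]
width: 0.0552
grip_force: 31.3
```

Call:
servo_tool:
  offset:
    - [0,0,0.5]
    - [0,0,1]
    - [0,0,1]
    - [0,0,1]
    - [0,0,1]
  roll: [0,0,0,0,0]
  hand: [-1,-1,-1,-1,-1]

```text
time: 6.7
tool_pos: [0.5046, 0.2742, 0.1033]
tcp_rot: [179.9, -0.0, 97.0]
wrist_force: [0.9, -0.6, -2.0]
width: 0.0551
grip_force: 32.4
```

Call:
servo_tool:
  offset:
    - [0,-0.5,1]
    - [0,-1,1]
    - [0,-1,1]
    - [0,-1,1]
    - [0,-1,1]
  roll: [0,0,0,0,0]
  hand: [-1,-1,-1,-1,-1]

```text
time: 7.2
tool_pos: [0.5043, 0.1834, 0.2033]
tcp_rot: [179.9, -0.0, 97.0]
wrist_force: [-0.8, 0.1, -1.2]
width: 0.0552
grip_force: 32.4
```

Call:
servo_tool:
  offset:
    - [-0.1,-1,0]
    - [-0.1,-1,0]
    - [-0.1,-1,0]
    - [-0.1,-1,0]
    - [-0.1,-1,0]
  roll: [0,0,0,0,0]
  hand: [-1,-1,-1,-1,-1]

```text
time: 7.7
tool_pos: [0.4943, 0.0834, 0.2025]
tcp_rot: [179.9, 0.0, 97.0]
wrist_force: [0.5, 0.4, -1.9]
width: 0.055
grip_force: 32.5
```

Call:
servo_tool:
  offset:
    - [-0.1,-1,0]
    - [-0.1,-1,0]
    - [-0.1,-1,0]
    - [-0.1,-1,0]
    - [-0.1,-1,0]
  roll: [0,0,0,0,0]
  hand: [-1,-1,-1,-1,-1]

```text
time: 8.2
tool_pos: [0.4844, -0.0167, 0.2025]
tcp_rot: [179.9, 0.0, 97.0]
wrist_force: [-0.0, -1.0, -2.0]
width: 0.0552
grip_force: 32.5
```

Call:
servo_tool:
  offset:
    - [0,-1,0]
    - [0,-1,0]
    - [0,-0.5,0]
    - [0,0,0]
    - [0,0,0]
  roll: [0,0,0,0,0]
  hand: [-1,-1,-1,-1,-1]

```text
time: 8.7
tool_pos: [0.4844, -0.0655, 0.2017]
tcp_rot: [180.0, -0.0, 97.0]
wrist_force: [-0.1, -0.5, -1.9]
width: 0.0552
grip_force: 32.5
```

```bash
python3 -c "
from h import *
wrist('w3')"
```

```text
8.7 [ 0.4844 -0.0655  0.2017] [ 1.7998e+02 -1.0000e-02  9.7000e+01] cam [ 0.478 -0.001  0.344] [-0.1 -0.5 -1.9]
```

View pics/w3.png

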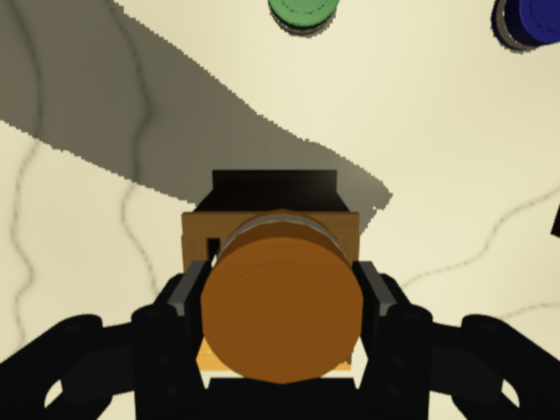

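The wrist view shows the tin held upright, with its lid centred at about (282,310), spanning x 201–363 and y 237–384.

Run:
```python
import pickle; from h import *
im=pickle.load(open("w3.pkl","rb"))
for p in [(282,310),(201,310),(363,310),(282,237),(282,384)]: print(p,ray(im,p,.228).round(4))
```

```text
(282, 310) [ 0.4857 -0.0658  0.228 ]
(201, 310) [ 0.4582 -0.0692  0.228 ]
(363, 310) [ 0.5133 -0.0624  0.228 ]
(282, 237) [ 0.4825 -0.0397  0.228 ]
(282, 384) [ 0.4894 -0.0954  0.228 ]
```

Call:
servo_tool:
  offset:
    - [-0.08,-1,0]
    - [0,-1,0]
    - [0,0,-0.5]
    - [0,0,-1]
    - [0,0,0]
  roll: [0,0,0,0,0]
  hand: [-1,-1,-1,-1,-1]

```text
time: 9.25
tool_pos: [0.4816, -0.1042, 0.1686]
tcp_rot: [-179.8, -0.2, 97.0]
wrist_force: [-0.6, -0.3, -2.0]
width: 0.0553
grip_force: 32.4
```

Call:
servo_tool:
  offset:
    - [0,0,-0.4]
    - [0,0,-0.2]
    - [0,0,0]
    - [0,0,0]
  roll: [0,0,0,0]
  hand: [-1,-1,-1,-1]

```text
time: 9.65
tool_pos: [0.483, -0.1058, 0.1597]
tcp_rot: [180.0, 0.0, 97.0]
wrist_force: [0.1, 0.7, -1.1]
width: 0.0552
grip_force: 32.4
```

Call:
servo_tool:
  offset:
    - [0,0,-0.15]
    - [0,0,-0.1]
    - [0,0,0]
    - [0,0,0]
  roll: [0,0,0,0]
  hand: [-1,-1,-1,-1]

```text
time: 10.05
tool_pos: [0.4828, -0.1059, 0.1543]
tcp_rot: [180.0, -0.0, 97.0]
wrist_force: [-0.5, 0.1, -1.1]
width: 0.0552
grip_force: 32.4
```

Call:
servo_tool:
  offset:
    - [0,0,-0.05]
    - [0,0,0]
    - [0,0,0]
  roll: [0,0,0]
  hand: [-1,-1,-1]

```text
time: 10.35
tool_pos: [0.4829, -0.1059, 0.1533]
tcp_rot: [180.0, 0.0, 97.0]
wrist_force: [0.3, 0.4, -1.2]
width: 0.0552
grip_force: 32.4
```

Call:
servo_tool:
  offset:
    - [0,0,-0.05]
    - [0,0,0]
    - [0,0,0]
  roll: [0,0,0]
  hand: [-1,-1,-1]

```text
time: 10.65
tool_pos: [0.4829, -0.106, 0.1524]
tcp_rot: [180.0, 0.0, 97.0]
wrist_force: [1.0, -0.3, -0.6]
width: 0.055
grip_force: 32.8
```

Call:
servo_tool:
  offset:
    - [0,0,-0.05]
    - [0,0,0]
    - [0,0,0]
  roll: [0,0,0]
  hand: [-1,-1,-1]

```text
time: 10.95
tool_pos: [0.483, -0.106, 0.1515]
tcp_rot: [180.0, 0.0, 97.0]
wrist_force: [-0.4, -0.1, 3.2]
width: 0.0548
grip_force: 32.9
```

Call:
servo_tool:
  offset:
    - [0,0,0]
    - [0,0,0]
    - [0,0,0]
    - [0,0,0]
    - [0,0,0]
  roll: [0,0,0,0,0]
  hand: [0.35,0.4,0.5,0.7,0.9]

```text
time: 11.45
tool_pos: [0.4828, -0.1059, 0.1513]
tcp_rot: [-180.0, -0.0, 97.0]
wrist_force: [0.3, -0.5, -0.2]
width: 0.0811
grip_force: 0.0
```

Call:
servo_tool:
  offset:
    - [0,0,0]
    - [0,0,0]
    - [0,0,0.5]
    - [0,0,1]
    - [0,0,1]
  roll: [0,0,0,0,0]
  hand: [1,1,1,1,1]

```text
time: 11.95
tool_pos: [0.4827, -0.1058, 0.2025]
tcp_rot: [-180.0, -0.0, 97.0]
wrist_force: [0.1, 0.2, -0.5]
width: 0.0853
grip_force: 0.0
```

Call:
servo_tool:
  offset:
    - [0,0,1]
    - [0,0,1]
    - [0,0,0]
    - [0,0,0]
  roll: [0,0,0,0]
  hand: [1,1,1,1]

```text
time: 12.35
tool_pos: [0.4831, -0.106, 0.2417]
tcp_rot: [180.0, 0.0, 97.0]
wrist_force: [0.0, 0.0, -0.4]
width: 0.0852
grip_force: 0.0
```

```bash
python3 -c "
from h import *
wrist('w4')"
```

```text
12.35 [ 0.4831 -0.106   0.2417] [1.7996e+02 3.0000e-02 9.7010e+01] cam [ 0.476 -0.042  0.384] [ 0.   0.  -0.4]
```

View pics/w4.png

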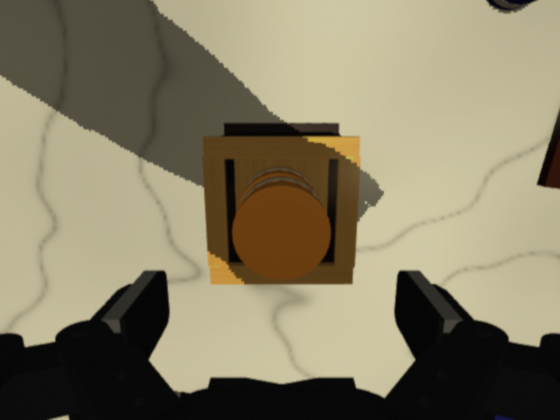

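The tin stands upright on the pile tin, with its lid centred at about (281.5,233) inside the well's outline. Next I'll shut the fingers and press at the lid's centre.

Run:
```python
import pickle; from h import *
im=pickle.load(open("w4.pkl","rb"))
for p in [(281.5,233),(233,233),(330,233),(281.5,185),(281.5,281)]: print(p,ray(im,p,.178).round(4))
```

```text
(281.5, 233) [ 0.4845 -0.1077  0.178 ]
(233, 233) [ 0.4569 -0.1111  0.178 ]
(330, 233) [ 0.5121 -0.1043  0.178 ]
(281.5, 185) [ 0.481 -0.08   0.178]
(281.5, 281) [ 0.4881 -0.1374  0.178 ]
```

Call:
servo_tool:
  offset:
    - [0,0,0]
    - [0,0,0]
    - [0,0,0]
    - [0,0,0]
    - [0,0,0]
  roll: [0,0,0,0,0]
  hand: [-1,-1,-1,-1,-1]

```text
time: 12.9
tool_pos: [0.4828, -0.1059, 0.2412]
tcp_rot: [-180.0, -0.0, 97.0]
wrist_force: [0.0, 0.1, 0.4]
width: 0.0126
grip_force: 0.0
```

Call:
servo_tool:
  offset:
    - [0,0,0]
    - [0,0,-1]
    - [0,0,-0.8]
    - [0,0,-0.5]
    - [0,0,0]
  roll: [0,0,0,0,0]
  hand: [-1,-1,-1,-1,-1]

```text
time: 13.4
tool_pos: [0.4822, -0.1056, 0.194]
tcp_rot: [-179.9, -0.1, 97.0]
wrist_force: [0.2, 0.1, 0.3]
width: 0.0001
grip_force: 0.0
```

Call:
servo_tool:
  offset:
    - [0.05,-0.08,-0.4]
    - [0,0,-0.2]
    - [0,0,-0.1]
    - [0,0,-0.1]
    - [0,0,-0.1]
  roll: [0,0,0,0,0]
  hand: [-1,-1,-1,-1,-1]

```text
time: 13.9
tool_pos: [0.484, -0.1076, 0.1775]
tcp_rot: [180.0, 0.0, 97.0]
wrist_force: [-0.3, -0.1, 3.0]
width: -0.0
grip_force: 1.4
```

Call:
servo_tool:
  offset:
    - [0,0,-0.1]
    - [0,0,-0.1]
    - [0,0,-0.1]
    - [0,0,-0.1]
    - [0,0,0]
  roll: [0,0,0,0,0]
  hand: [-1,-1,-1,-1,-1]

```text
time: 14.4
tool_pos: [0.4839, -0.1075, 0.1691]
tcp_rot: [180.0, 0.0, 97.0]
wrist_force: [0.3, -0.1, -0.1]
width: 0.0
grip_force: 0.4
```

Call:
servo_tool:
  offset:
    - [0,0,-0.1]
    - [0,0,-0.1]
    - [0,0,-0.1]
    - [0,0,-0.1]
    - [0,0,-0.1]
  roll: [0,0,0,0,0]
  hand: [-1,-1,-1,-1,-1]

```text
time: 14.9
tool_pos: [0.4839, -0.1075, 0.1592]
tcp_rot: [180.0, 0.0, 97.0]
wrist_force: [-0.5, -0.3, 4.8]
width: -0.0002
grip_force: 2.1
```

```bash
python3 -c "
from bench import bot
import cv2
f=bot.get_image('scene')['frame'][170:350,100:280,::-1]
cv2.imwrite('pics/s1.png',cv2.resize(f,None,fx=3,fy=3))"
```

```text
(no output)
```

View pics/s1.png

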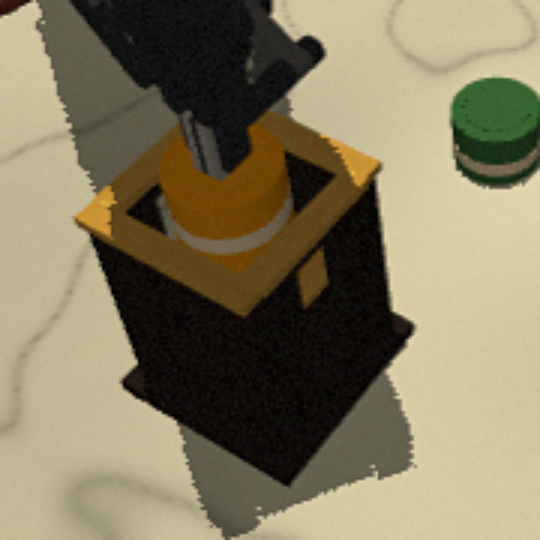

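The scene crop shows the fingertips on the lid's centre, the tin level, and about half of it sunk below the rim. I'll keep pressing.

Call:
servo_tool:
  offset:
    - [0,0,-0.1]
    - [0,0,-0.1]
    - [0,0,-0.1]
    - [0,0,-0.1]
    - [0,0,-0.1]
  roll: [0,0,0,0,0]
  hand: [-1,-1,-1,-1,-1]

```text
time: 15.45
tool_pos: [0.4839, -0.1075, 0.1492]
tcp_rot: [180.0, 0.0, 97.0]
wrist_force: [0.2, 1.4, 5.2]
width: 0.0002
grip_force: 2.4
```

Call:
servo_tool:
  offset:
    - [0,0,-0.1]
    - [0,0,-0.1]
    - [0,0,-0.1]
    - [0,0,-0.1]
    - [0,0,-0.1]
  roll: [0,0,0,0,0]
  hand: [-1,-1,-1,-1,-1]

```text
time: 15.95
tool_pos: [0.4839, -0.1075, 0.1393]
tcp_rot: [180.0, 0.0, 97.0]
wrist_force: [-0.4, 0.2, 5.4]
width: -0.0004
grip_force: 2.7
```

Call:
servo_tool:
  offset:
    - [0,0,-0.05]
    - [0,0,0]
    - [0,0,0]
  roll: [0,0,0]
  hand: [-1,-1,-1]

```text
time: 16.25
tool_pos: [0.4839, -0.1075, 0.1381]
tcp_rot: [180.0, -0.0, 97.0]
wrist_force: [2.0, -0.5, 2.7]
width: -0.0001
grip_force: 1.2
```

Call:
servo_tool:
  offset:
    - [0,0,-0.05]
    - [0,0,0]
    - [0,0,0]
    - [0,0,0.1]
    - [0,0,0.5]
  roll: [0,0,0,0,0]
  hand: [-1,-1,-1,-1,-1]

```text
time: 16.75
tool_pos: [0.4828, -0.107, 0.1482]
tcp_rot: [-179.9, -0.1, 97.0]
wrist_force: [-0.2, -0.5, 0.4]
width: -0.0
grip_force: 0.0
```

Call:
servo_tool:
  offset:
    - [0,0,1]
    - [0,0,1]
    - [0,0,1]
    - [0,0,1]
    - [0,0,1]
  roll: [0,0,0,0,0]
  hand: [-1,-1,-1,-1,-1]

```text
time: 17.25
tool_pos: [0.4836, -0.1074, 0.2506]
tcp_rot: [-180.0, -0.0, 97.0]
wrist_force: [0.5, 0.1, -0.8]
width: -0.0002
grip_force: 0.0
```

Call:
servo_tool:
  offset:
    - [0,1,0]
    - [0,1,0]
    - [0,1,0]
    - [0,1,0]
    - [0,1,0]
  roll: [0,0,0,0,0]
  hand: [-1,-1,-1,-1,-1]

```text
time: 17.75
tool_pos: [0.4836, -0.0067, 0.2498]
tcp_rot: [-180.0, -0.0, 97.0]
wrist_force: [1.1, -0.2, 0.6]
width: 0.0001
grip_force: 0.0
```

Call:
servo_tool:
  offset:
    - [0,1,0]
    - [0,1,0]
    - [0,1,0]
    - [0,1,0]
    - [0,0,0]
  roll: [0,0,0,0,0]
  hand: [-1,-1,-1,-1,-1]

```text
time: 18.25
tool_pos: [0.4835, 0.0742, 0.2498]
tcp_rot: [-180.0, -0.0, 97.1]
wrist_force: [0.9, -0.0, -0.0]
width: 0.0002
grip_force: 0.0
```

```bash
python3 -c "
from bench import bot
import cv2
f=bot.get_image('scene')['frame'][180:310,110:260,::-1]
cv2.imwrite('pics/s2.png',cv2.resize(f,None,fx=4,fy=4))"
```

```text
(no output)
```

View pics/s2.png

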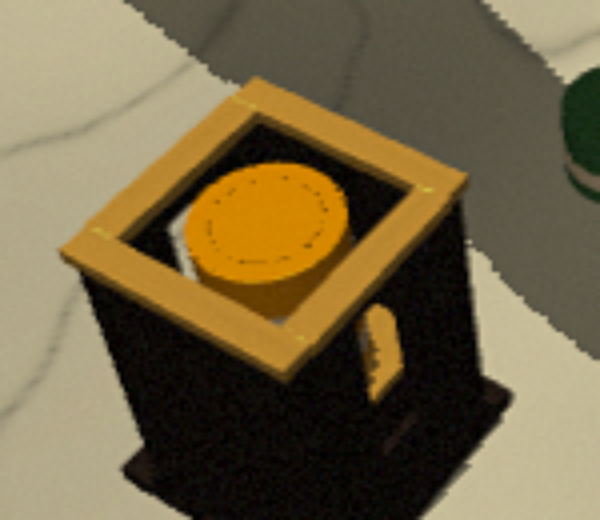

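The tin lies flat and centred in the well, with its lid at about (267,222) in the crop. From the tip height, its top is about 3 mm below the rim, and the gripper is clear.

```bash
python3 -c "
from bench import bot
print(bot.close_job())"
```

```text
the job is handed in; nothing more can be done
None
```

I set the gold tin on the pile tin and pressed it into the well; it lies flat with its top about 3 mm below the brass rim by fingertip height, and the job is handed in at about 18 s (no verdict shown).

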